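# Slide the sample case between the display jars

### The job

Push the flat clear-topped case of nail gems along the counter, through the narrow gap between the two fixed lidded glass jars, until the whole case lies on the thin cork inlay behind them, centred and square with it. Only push it with the fingers: do not pick it up or tip it. Leave the small bottle, pot and tin standing where they are.

Things in the scene. Friction and masses are not known exactly. Their poses are not given: they have to be found in the camera images.
- case: Loose flat closed case, white with rounded edges and a clear top over 4 x 3 cells of gems: 116 mm long (its x), 96 mm wide (its y), 30 mm high, 0.18 to 0.35 kg. Origin: centre of its underside; z up. It starts on the -x side of display, 200 to 260 mm before the gap, up to 55 mm to either side of its midline, its x axis turned up to 0.5 rad from the display's.
- display: Fixed display. Origin: on the counter, midway between two fixed round jars (64 mm diameter, 50 mm high with flat pale wooden lids) centred at y = +83 and -83 mm of this frame: the gap is 102 mm wide. Its x axis lies along the gap's midline and points the way the case must pass (from -x to +x, roughly to the robot's left); z up.
- pad (a point): Centre of the rectangular cork inlay, level with the counter (no step): 120 mm past the gap along +x of display and parallel to it; 150 mm long along x and 130 mm wide along y. The case has to end on it, its long side along the inlay's long side.
- varnish: Bystander: small amber bottle with a black cap, 28 mm diameter, 55 mm high, standing beside the inlay on its +y side. Origin: centre of its underside.
- pot: Bystander: small white pot, 44 mm diameter, 38 mm high, standing beside the inlay on its -y side. Origin: centre of its underside.
- tin: Bystander: small aluminium tin, 40 mm diameter, 30 mm high, standing outside the jar on the display's -y side. Origin: centre of its underside.
Not all that is in view belongs to the job. There is more than one size of the case; the one meant has the size given above.

How it is judged:
By the outcome, as a careful person would: the job done as asked, in the order asked, and still so for the second after the job is handed in, with the robot touching nothing.
It also fails if it takes over 72 s, if anything falls off the work surface, if the arm or the gripper's body presses on something with over 40 N, if the wrist force passes 120 N, or if a joint passes its speed limit or range.

### The arm

A 6-joint arm with a two-finger parallel gripper is mounted at the origin on the work surface. World frame = base frame: x ahead of the robot, y to its left, z up, the work surface at z = 0. Lengths are in mm, angles in rad, forces in N, time in s.
With the tool pointing down it reaches from about 325 to 850 mm from the base axis. Payload 15.5 kg.
Tool frame: the origin (TCP) lies on the centre line of the jaws, within the pads' length; the fingertips stand 25 mm ahead of it and the grasp point (between the pads) lies 6 mm ahead of it (arm.finger_overhang is the distance from the TCP to the fingertips, in mm); z points along the fingers, y is the direction in which the jaws open and shut (so a half turn about z gives the same grasp; the last joint's range is limited). The gripper opens to 91 mm and grips with 3 to 60 N. Pads are 32 mm wide; open, the fingers measure 118 mm over their backs; the gripper's body (76 mm by 178 mm) begins 60 mm behind the grasp point.
Start: joints at [-1.26, 0.494, 1.345, -0, 1.302, -0.096], TCP at [247.296, -573.995, 202.015] pointing down, gripper open.
Joint ranges: [-2.91, 2.91], [-0.82, 2.16], [0.22, 2.67], [-1.22, 4.37], [0.12, 2.79], [-3.08, 3.08]. Speed limits (rad/s): [1.89, 1.89, 2.57, 3.01, 3.01, 3.01].

### API

Orientations are given as a unit quaternion [w, x, y, z].
In Python, from bench import status, get_image, arm, finder gives the robot as it stands.
- The arm moves only by the shell command python3 -m crank 'ROWS'. ROWS is JSON, a list of rows, each a list of 3 entries, a list of its own where there are three numbers: the shift along the world's x, y, z in m, then the turn, a rotation vector about the world's x, y, z in degrees, then the opening, from 0 (shut) to 1 (fully open). In form: [[[tx, ty, tz], [wx, wy, wz], gripper], ...]. A call has 1 to 20 rows; each row is the pose to reach, as a shift and turn from the pose measured when the call began; what a row does not reach only later rows make up. A row lasts 1/10 s, in which the tool goes at most 50 mm and 8.59 degrees, less where a joint would pass 70% of its speed; a pose out of reach is approached as far as the arm can. A call with a gripper value outside its range is refused whole. The fingers move at their own pace and stop on an object; the grip force is fixed at half the most. Time passes only in rows, so rows that repeat a pose let the fingers close. It gives the time, the measured TCP pose, the force and the opening at its end, in the units of the state.
- status.get_obs(): the state, without advancing time (a new reading comes with each control period).
- get_image(name): name is "side" or "top"; returns a dict with "color" (384x512x3 uint8, blue, green, red), "camera_matrix" (3x3 intrinsics, pixels), "dist_coeffs" ([k1, k2, p1, p2, k3] as OpenCV has them; the pictures are not rectified), "position" and "attitude" of the camera in the world. Camera axes: x right, y down, z forward; pixel columns grow to the right and rows downward; lengths in mm; the calibration is good to about 2 mm. A picture is of the moment at which its call begins. There is no depth.
- arm.sign_off(): hands the job in, once; it reports no verdict.
Trained networks look in a picture, given as the dict that the camera call returned (one of the last four; its "shot" number tells which), for a name from the list of things; names that differ only in an ending like _2 or _b are one class to them, and where a whole thing is asked for, a point or a joint stands for the part that bears it (a point fixed in the world has none). Each returns a list of dicts, best first, with "confidence" (0 to 1); they miss things now and then, are a little off and sometimes report something else, mostly with a low value. They report only what shows in the picture. A call takes as long as a camera call. They do not tell look-alikes from the thing itself.
- finder.cut_out(picture, name): "region" (384x512 bool, what is visible of it) and "bbox" ([left, top, right, bottom] in pixels, round what is visible of it).
The state is a dict: "clock": time; "joint_positions": joint angles; "dq": joint speeds; "tau": joint torques, N m; "tcp_pos": TCP position; "orientation": TCP orientation; "contact_force": force on the tool from outside, world axes, zero at the start; "torque": the same for the moment, N m; "grip_width": opening from 0.0 (shut) to 1.0 (fully open).
Only numpy, scipy, OpenCV 4.12 (cv2) and the standard library are available. Lean on these libraries where they do the work, as an engineer would, in place of code of your own. Each camera call takes 0.05 s, during which the arm holds its last target. There are 200 camera calls.

## Working session

There is one attempt and no reset: what is moved stays moved. The work goes in short steps, Python scripts to look and compute and a shell command to move; the robot and the scene stay as the last step left them, time stands still between calls to the robot, and variables do not carry over. Pictures are saved under pics/ and viewed, about 8 in all and at most 12, crops included, and the job is handed in when it is done.

```bash
mkdir -p pics; cat > h.py <<'E'
import numpy as np, cv2
from bench import status,get_image,arm,finder
from scipy.spatial.transform import Rotation as R
def cam(im):
    a=np.array(im["attitude"],float)
    if a.shape==(3,3): M=a
    else: M=R.from_quat([a[1],a[2],a[3],a[0]]).as_matrix()
    return M,np.array(im["position"],float)
def p2w(im,px,z):
    M,p=cam(im)
    u=cv2.undistortPoints(np.array(px,float).reshape(-1,1,2),np.array(im["camera_matrix"]),np.array(im["dist_coeffs"])).reshape(-1,2)
    d=np.c_[u,np.ones(len(u))]@M.T
    return (p+d*((z-p[2])/d[:,2])[:,None])[:,:2]
E
python3 - <<'E'
from h import *
print(status.get_obs())
for n in("top","side"):
    im=get_image(n); cv2.imwrite(f"pics/{n}0.png",im["color"]); print(n,im["position"],im["attitude"])
    for k in("case","display","varnish","pot","tin"):
        for r in finder.cut_out(im,k):
            ys,xs=np.nonzero(r["region"]); c=(xs.mean(),ys.mean())
            print(k,round(r["confidence"],2),r["bbox"],np.round(c),p2w(im,[c],25).round())
E
```

```text
{'clock': 0.0, 'joint_positions': array([-1.25947427e+00,  4.94196692e-01,  1.34613303e+00, -9.58908819e-06,
        1.30250021e+00, -9.55030764e-02]), 'dq': array([-0.00062433, -0.00135214,  0.00104607, -0.00121515,  0.00039266,
       -0.0003628 ]), 'tau': array([ 1.97700087e-03, -8.78801537e+01, -3.81844032e+01,  7.07163359e-02,
        5.32093900e-02, -8.11712016e-05]), 'tcp_pos': array([ 247.18542946, -573.60910223,  201.42923618]), 'orientation': array([-6.14539866e-04,  9.79382455e-01,  2.02013921e-01, -7.12225591e-05]), 'contact_force': array([0.51595393, 0.44736415, 0.3215561 ]), 'torque': array([ 0.04828019,  0.00108466, -0.03629781]), 'grip_width': 1.0009722521399693}
top [495.6567679  -64.92010404 970.51651656] [-0.02946459  0.70861184 -0.70479955  0.01608393]
case 0.81 [360.7, 168.2, 423.8, 236.6] [394. 203.] [[ 534. -371.]]
case 0.6 [278.0, 189.8, 333.0, 237.9] [306. 215.] [[ 506. -160.]]
case 0.6 [324.2, 125.3, 363.8, 168.2] [342. 146.] [[ 674. -248.]]
display 0.63 [130.4, 163.4, 228.3, 259.8] [176. 217.] [[499. 153.]]
varnish 0.68 [168.7, 264.4, 181.5, 273.9] [177. 270.] [[371. 148.]]
pot 0.65 [124.1, 162.0, 145.0, 177.7] [134. 170.] [[614. 259.]]
tin 0.52 [197.4, 133.8, 215.8, 152.1] [206. 145.] [[674.  82.]]
side [510.02006467 609.97028304 711.13671916] [ 0.01483533 -0.05263147  0.92161035 -0.38424497]
case 0.96 [264.3, 154.4, 309.6, 199.7] [287. 176.] [[ 509. -149.]]
case 0.82 [250.2, 104.4, 313.0, 148.1] [283. 126.] [[ 535. -363.]]
case 0.81 [209.5, 136.5, 244.0, 166.1] [228. 150.] [[ 674. -235.]]
display 0.59 [226.6, 225.0, 332.4, 344.3] [282. 288.] [[500. 175.]]
varnish 0.81 [339.3, 271.2, 355.2, 292.9] [348. 284.] [[371. 151.]]
pot 0.81 [203.6, 310.8, 229.9, 340.7] [216. 324.] [[614. 265.]]
tin 0.81 [190.1, 233.9, 215.9, 258.1] [203. 246.] [[674.  92.]]
```

View pics/top0.png

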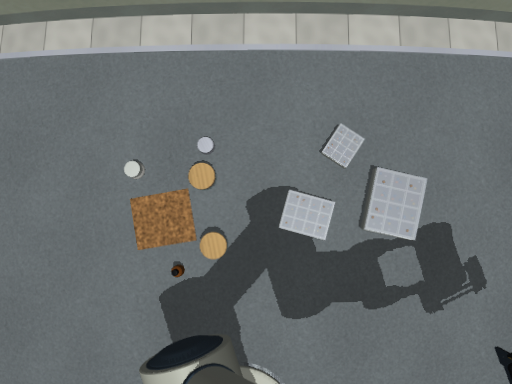

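View pics/side0.png

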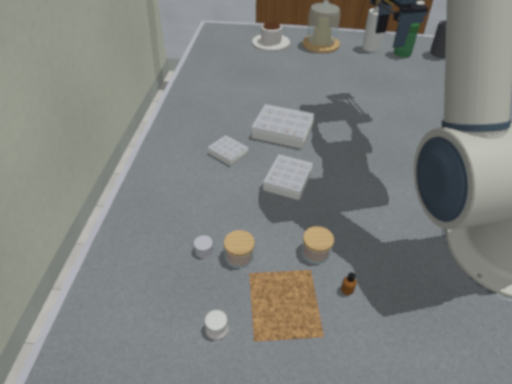

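Top view: jars at about (202,176) and (213,246), cork centred near (163,219), and the candidate case at (307,215) with a larger and a smaller look-alike. Next I'll measure sizes and poses.

```bash
cat >> h.py <<'E'
def dispose(im,verbose=True):
    hsv=cv2.cvtColor(im["color"],cv2.COLOR_BGR2HSV)
    return hsv
def casepose(im,near,zt=30):
    """fit of 116x96 rectangle: minAreaRect of mask hull in world at z~ top"""
    best=None
    for r in finder.cut_out(im,"case"):
        m=r["region"].astype(np.uint8)
        c=max(cv2.findContours(m,cv2.RETR_EXTERNAL,cv2.CHAIN_APPROX_NONE)[0],key=cv2.contourArea).reshape(-1,2)
        w=p2w(im,c,zt)
        (cx,cy),(a,b),t=cv2.minAreaRect(w.astype(np.float32))
        if a<b: a,b,t=b,a,t+90
        d=np.hypot(cx-near[0],cy-near[1])
        if best is None or d<best[0]: best=(d,np.array([cx,cy]),(a,b),t)
    return best
E
python3 - <<'E'
from h import *
for n in("top","side"):
    im=get_image(n); hsv=cv2.cvtColor(im["color"],cv2.COLOR_BGR2HSV)
    m=cv2.inRange(hsv,(8,70,60),(25,255,255))
    k,l,s,c=cv2.connectedComponentsWithStats(m)
    for i in range(1,k):
        if s[i,4]<150: continue
        ct=max(cv2.findContours((l==i).astype(np.uint8),cv2.RETR_EXTERNAL,cv2.CHAIN_APPROX_NONE)[0],key=cv2.contourArea)
        for z in (0,50):
            w=p2w(im,ct.reshape(-1,2),z).astype(np.float32); q=cv2.minAreaRect(w)
            print(n,s[i,4],c[i].round(),z,np.round(q[0],1),np.round(q[1]),round(q[2],1))
    for nr in((506,-160),(534,-371),(674,-248)): print("case",casepose(im,nr))
    cv2.imwrite(f"pics/z{n}.png",cv2.resize(im["color"][130:290,110:440] if n=="top" else im["color"][90:350,180:370],None,fx=2.3,fy=2.3))
E
```

```text
top 573 [201. 176.] 0 [600.8  97.5] [65. 65.] 0.8
top 573 [201. 176.] 50 [595.4  89.2] [62. 62.] 0.8
top 3115 [163. 219.] 0 [493.7 192.6] [130. 151.] 10.3
top 3115 [163. 219.] 50 [493.8 179.4] [123. 143.] 10.3
top 587 [213. 245.] 0 [430.8  65.5] [64. 64.] 0.5
top 587 [213. 245.] 50 [434.2  58.8] [60. 61.] 0.5
case (np.float64(0.492618104679596), array([ 506.02200317, -159.50787354]), (118.88875579833984, 98.75440216064453), 75.0039291381836)
case (np.float64(0.8693410942252083), array([ 534.54980469, -370.32659912]), (155.68374633789062, 138.00286865234375), 168.27375030517578)
case (np.float64(1.027253969357057), array([ 673.00762939, -247.73457336]), (90.824462890625, 72.71379852294922), 146.31343841552734)
side 1365 [284.  12.] 0 [  550.  -1302.6] [322. 358.] 6.3
side 1365 [284.  12.] 50 [  547.2 -1168.1] [300. 333.] 6.3
side 857 [353.  12.] 0 [  249.9 -1354.7] [219. 354.] 7.4
side 857 [353.  12.] 50 [  268.2 -1216.5] [204. 329.] 7.4
side 271 [320.  46.] 0 [ 419.7 -975. ] [142. 119.] 0.0
side 271 [320.  46.] 50 [ 426.  -863.5] [132. 111.] 0.0
side 625 [318. 239.] 0 [427.4  20.8] [65. 73.] 1.7
side 625 [318. 239.] 50 [433.2  62.3] [61. 68.] 1.7
side 610 [239. 243.] 0 [603.7  55.7] [64. 70.] 6.9
side 610 [239. 243.] 50 [597.1  94.6] [60. 65.] 6.9
side 4430 [284. 306.] 0 [494.1 192.5] [129. 149.] 10.2
side 4430 [284. 306.] 50 [495.2 221.9] [120. 139.] 10.2
side 190 [348. 286.] 0 [366.3 139.1] [42. 27.] 75.0
side 190 [348. 286.] 50 [376.4 172.2] [39. 25.] 75.0
case (np.float64(12.234866404697598), array([ 506.53890991, -147.77700806]), (145.12716674804688, 104.0455551147461), 75.45712280273438)
case (np.float64(9.507511737992735), array([ 534.51147461, -361.5062561 ]), (171.18186950683594, 163.50856018066406), 77.73106384277344)
case (np.float64(18.70571539922022), array([ 673.63549805, -229.2978363 ]), (102.1101303100586, 86.79937744140625), 148.32569122314453)
```

View pics/ztop.png

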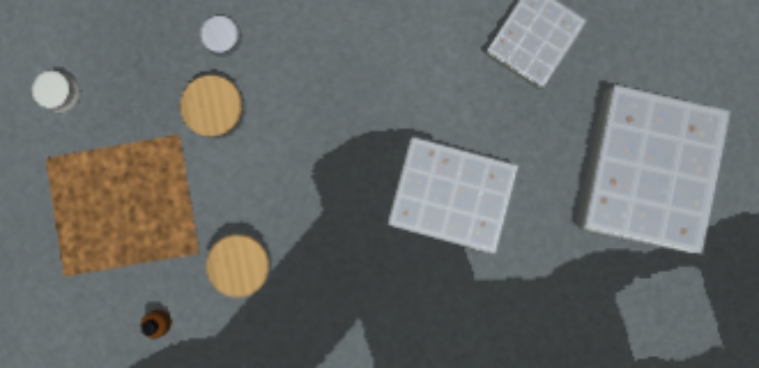

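The middle case measures about 119 x 99 mm, so it is the one meant. The display frame is at about (515,74.5) with a yaw of 100.3°. In that frame the case is at (-229, +51) and turned -25°. I'll push its side first to centre and square it, then push from behind. I'm going beside it now.

```bash
python3 -m crank '[[[0.04,0.1,0],[0,0,-8],0.66],[[0.08,0.2,0],[0,0,-16],0.66],[[0.12,0.3,0],[0,0,-24],0.66],[[0.15,0.37,0],[0,0,-31],0.66],[[0.178,0.436,0],[0,0,-38.3],0.66],[[0.178,0.436,0],[0,0,-38.3],0.66],[[0.178,0.436,0],[0,0,-38.3],0.66],[[0.178,0.436,0],[0,0,-38.3],0.66],[[0.178,0.436,0],[0,0,-38.3],0.66],[[0.178,0.436,0],[0,0,-38.3],0.66],[[0.178,0.436,0],[0,0,-38.3],0.66],[[0.178,0.436,0],[0,0,-38.3],0.66],[[0.178,0.436,-0.04],[0,0,-38.3],0.66],[[0.178,0.436,-0.08],[0,0,-38.3],0.66],[[0.178,0.436,-0.12],[0,0,-38.3],0.66],[[0.178,0.436,-0.14],[0,0,-38.3],0.66],[[0.178,0.436,-0.155],[0,0,-38.3],0.66],[[0.178,0.436,-0.165],[0,0,-38.3],0.66],[[0.178,0.436,-0.17],[0,0,-38.3],0.66],[[0.178,0.436,-0.17],[0,0,-38.3],0.66]]'
cat > plan.py <<'E'
from h import *
def rows(poses):  # poses: list of (x,y,yawdeg) tool targets, world mm
    o=status.get_obs(); q=o["orientation"]; t=o["tcp_pos"]
    y0=np.degrees(2*np.arctan2(q[2],q[1]))
    print("tcp",t.round(1),"yaw",round(y0,1),"F",np.round(o["contact_force"],1),"w",o["grip_width"],"t",o["clock"])
    for x,y,a in poses:
        d=(a-y0+180)%360-180
        print(f"[[{(x-t[0])/1000:.4f},{(y-t[1])/1000:.4f},0],[0,0,{d:.1f}],.66]")
def arc(c,p,turn,L,n,off):
    """centre c, push dir p deg, moves L with total turn deg; tool behind by off"""
    out=[];c=np.array(c,float)
    for i in range(n):
        m=np.radians(p+turn*(i+.5)/n); c=c+L/n*np.array([np.cos(m),np.sin(m)])
        e=np.radians(p+turn*(i+1)/n); out.append((*(c-off*np.array([np.cos(e),np.sin(e)])),np.degrees(e)))
    print("end centre",c.round(1)); return out
O=np.array([515.2,74.5]);A=np.radians(100.3)
X=np.array([np.cos(A),np.sin(A)]);Y=np.array([-X[1],X[0]])
def todisp(w): return np.array([(w-O)@X,(w-O)@Y])
E
python3 - <<'E'
from plan import *
im=get_image("top");cp=casepose(im,(506,-160));print(cp)
c=np.array([506,-159.5]);p=-15
q=np.array([np.cos(np.radians(p)),np.sin(np.radians(p))])
rows([(*(c-q*(64+k)),p) for k in (14,7,1)]+arc(c,p,25.3,53,14,64))
E
```

```text
clock: 3.0
tcp_pos: [425.2, -138.5, 31.9]
orientation: [-0.0, 0.991, -0.131, -0.0]
contact_force: [0.1, -0.0, 0.5]
grip_width: 0.66
(np.float64(7.942729005866495), array([ 513.94116211, -160.15776062]), (118.45809173583984, 81.52632904052734), 75.69892120361328)
end centre [ 558.5 -161.7]
tcp [ 425.6 -138.4   32.5] yaw -15.0 F [-0.5 -0.6 -0.1] w 0.6603213598340194 t 3.1
[[0.0051,-0.0009,0],[0,0,0.0],.66]
[[0.0118,-0.0027,0],[0,0,0.0],.66]
[[0.0176,-0.0043,0],[0,0,0.0],.66]
[[0.0218,-0.0074,0],[0,0,1.8],.66]
[[0.0250,-0.0102,0],[0,0,3.6],.66]
[[0.0284,-0.0129,0],[0,0,5.4],.66]
[[0.0318,-0.0155,0],[0,0,7.2],.66]
[[0.0354,-0.0179,0],[0,0,9.0],.66]
[[0.0390,-0.0203,0],[0,0,10.9],.66]
[[0.0426,-0.0225,0],[0,0,12.7],.66]
[[0.0464,-0.0246,0],[0,0,14.5],.66]
[[0.0501,-0.0266,0],[0,0,16.3],.66]
[[0.0540,-0.0285,0],[0,0,18.1],.66]
[[0.0579,-0.0302,0],[0,0,19.9],.66]
[[0.0619,-0.0318,0],[0,0,21.7],.66]
[[0.0659,-0.0333,0],[0,0,23.5],.66]
[[0.0700,-0.0347,0],[0,0,25.3],.66]
```

```bash
python3 -m crank '[[[0.005,-0.001,-0.002],[0,0,0],0.66],[[0.012,-0.003,-0.002],[0,0,0],0.66],[[0.0176,-0.0043,-0.002],[0,0,0],0.66],[[0.0218,-0.0074,-0.002],[0,0,1.8],0.66],[[0.025,-0.0102,-0.002],[0,0,3.6],0.66],[[0.0284,-0.0129,-0.002],[0,0,5.4],0.66],[[0.0318,-0.0155,-0.002],[0,0,7.2],0.66],[[0.0354,-0.0179,-0.002],[0,0,9],0.66],[[0.039,-0.0203,-0.002],[0,0,10.9],0.66],[[0.0426,-0.0225,-0.002],[0,0,12.7],0.66],[[0.0464,-0.0246,-0.002],[0,0,14.5],0.66],[[0.05,-0.0266,-0.002],[0,0,16.3],0.66],[[0.054,-0.0285,-0.002],[0,0,18.1],0.66],[[0.058,-0.03,-0.002],[0,0,19.9],0.66],[[0.062,-0.032,-0.002],[0,0,21.7],0.66],[[0.066,-0.0333,-0.002],[0,0,23.5],0.66],[[0.07,-0.0347,-0.002],[0,0,25.3],0.66],[[0.07,-0.0347,-0.002],[0,0,25.3],0.66]]'
python3 - <<'E'
from plan import *
im=get_image("top");cp=casepose(im,(550,-160));print(cp,todisp(cp[1]))
cv2.imwrite("pics/a1.png",cv2.resize(im["color"][100:290,110:440],None,fx=2,fy=2))
E
```

```text
clock: 4.9
tcp_pos: [496.6, -173.4, 30.7]
orientation: [0.0, 0.996, 0.09, 0.001]
contact_force: [-0.4, -0.3, -0.2]
grip_width: 0.659
(np.float64(150.74698511907854), array([ 673.33514404, -246.67811584]), (92.86058044433594, 75.9566421508789), 146.1696548461914) [-344.27725673  -98.15944364]
```

View pics/a1.png

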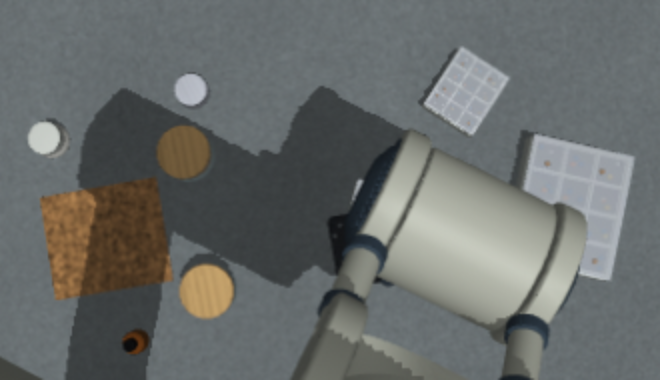

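```bash
python3 -m crank '[[[-0.01,-0.002,0],[0,0,0],0.66],[[-0.02,-0.004,0],[0,0,0],0.66],[[-0.02,-0.004,0.04],[0,0,0],0.5],[[-0.02,-0.004,0.08],[0,0,0],0.44],[[-0.02,-0.004,0.12],[0,0,8],0.44],[[0.01,-0.03,0.12],[0,0,16],0.44],[[0.03,-0.05,0.12],[0,0,24],0.44],[[0.05,-0.071,0.12],[0,0,32],0.44],[[0.077,-0.085,0.12],[0,0,40],0.44],[[0.077,-0.085,0.12],[0,0,48],0.44],[[0.077,-0.085,0.12],[0,0,56],0.44],[[0.077,-0.085,0.12],[0,0,64],0.44],[[0.077,-0.085,0.12],[0,0,72],0.44],[[0.077,-0.085,0.12],[0,0,80],0.44],[[0.077,-0.085,0.12],[0,0,88],0.44],[[0.077,-0.085,0.12],[0,0,90],0.44],[[0.077,-0.085,0.12],[0,0,90],0.44]]'
python3 - <<'E'
from plan import *
for n in("top","side"):
    im=get_image(n);cp=casepose(im,(555,-155));print(cp,todisp(cp[1]))
    cv2.imwrite(f"pics/b{n}.png",im["color"][80:310,110:440])
a=cv2.imread("pics/btop.png");b=cv2.imread("pics/bside.png");cv2.imwrite("pics/b.png",cv2.resize(np.hstack([a,b]),(800,279)))
E
```

```text
clock: 6.7
tcp_pos: [571.7, -258.1, 150.3]
orientation: [-0.001, 0.641, 0.767, 0.0]
contact_force: [-0.0, -0.2, -0.0]
grip_width: 0.438
(np.float64(49.27505195116827), array([ 505.84237671, -158.39982605]), (115.94200897216797, 94.96903228759766), 74.29718780517578) [-227.47349042   50.84983034]
(np.float64(46.870255399525135), array([ 508.5617981 , -148.65065002]), (142.3433837890625, 99.5141830444336), 75.02610778808594) [-218.36766056   46.43105806]
```

View pics/b.png

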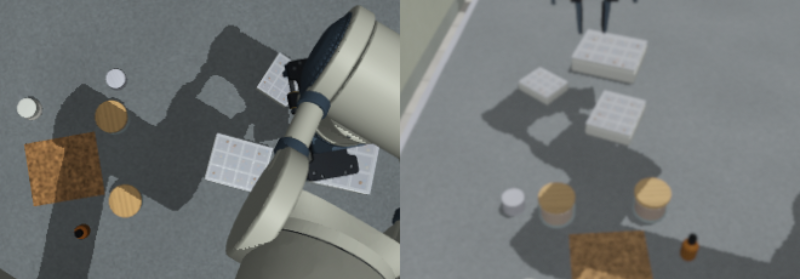

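The case has not moved: the side view still shows it at its start pose, and no force registered. The fingers must have missed it, so I'll check the tool's true place against the cameras before going on.

```bash
cat >> h.py <<'E'
def w2p(im,P):
    M,p=cam(im); Rc=M.T
    return cv2.projectPoints(np.array(P,float).reshape(-1,1,3),cv2.Rodrigues(Rc)[0],-Rc@p,np.array(im["camera_matrix"]),np.array(im["dist_coeffs"]))[0].reshape(-1,2)
E
python3 - <<'E'
from plan import *
o=status.get_obs();t=o["tcp_pos"];q=o["orientation"];M=R.from_quat([q[1],q[2],q[3],q[0]]).as_matrix()
print(t,M.round(2),arm.finger_overhang,o["contact_force"],o["joint_positions"])
P=[t+M@np.array(v) for v in([0,0,0],[0,20,25],[0,-20,25],[0,35,-55],[0,-35,-55])]
out=[]
for n in("top","side"):
    im=get_image(n);c=im["color"].copy();c=cv2.resize(c,None,fx=2,fy=2)
    for i,u in enumerate(w2p(im,P)):
        cv2.circle(c,tuple(int(2*v) for v in u),3,[(0,0,255),(0,255,0),(0,255,0),(255,0,0),(255,0,0)][i],-1)
    u=w2p(im,[t])[0]*2; print(n,u/2)
    x0=int(np.clip(u[0]-200,0,624));y0=int(np.clip(u[1]-150,0,368));out.append(c[y0:y0+400,x0:x0+400])
cv2.imwrite("pics/c.png",np.hstack(out))
E
```

```text
[ 572.36540634 -258.10427931  150.50432233] [[-0.18  0.98 -0.  ]
 [ 0.98  0.18  0.  ]
 [ 0.   -0.   -1.  ]] 25.0 [-0.26615425 -0.14560335 -0.1221884 ] [-5.19194025e-01  5.48250324e-01  1.39870244e+00  9.00555408e-04
  1.19534688e+00 -6.96876638e-01]
top [359.04404376 182.44126872]
side [267.55523306 107.76952575]
```

View pics/c.png

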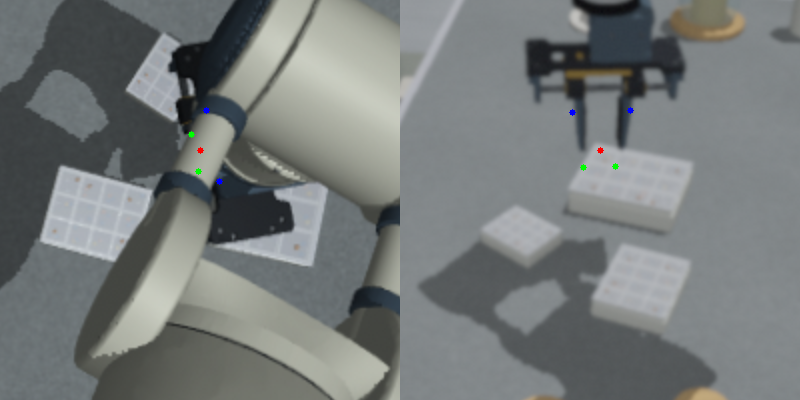

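The side view puts the real fingertips about 8 px above where I predicted, which means they sit roughly 20 mm higher and passed over the case. I'll return to the side pose and check the height there with the camera and a gentle touch.

```bash
python3 -m crank '[[[-0.01,0.009,0],[0,0,-8.3],0.66],[[-0.02,0.018,0],[0,0,-16.6],0.66],[[-0.035,0.03,0],[0,0,-25],0.66],[[-0.05,0.04,0],[0,0,-33],0.66],[[-0.065,0.05,0],[0,0,-41.5],0.66],[[-0.08,0.06,0],[0,0,-50],0.66],[[-0.095,0.075,0],[0,0,-58],0.66],[[-0.11,0.09,0],[0,0,-66.5],0.66],[[-0.125,0.1,0],[0,0,-75],0.66],[[-0.14,0.11,0],[0,0,-83],0.66],[[-0.147,0.1196,0],[0,0,-91],0.66],[[-0.147,0.1196,0],[0,0,-99.5],0.66],[[-0.147,0.1196,0],[0,0,-108],0.66],[[-0.147,0.1196,0],[0,0,-115.3],0.66],[[-0.147,0.1196,-0.03],[0,0,-115.3],0.66],[[-0.147,0.1196,-0.06],[0,0,-115.3],0.66],[[-0.147,0.1196,-0.09],[0,0,-115.3],0.66],[[-0.147,0.1196,-0.11],[0,0,-115.3],0.66],[[-0.147,0.1196,-0.118],[0,0,-115.3],0.66],[[-0.147,0.1196,-0.118],[0,0,-115.3],0.66]]'
cat > chk.py <<'E'
from plan import *
import sys
o=status.get_obs();t=o["tcp_pos"];q=o["orientation"];M=R.from_quat([q[1],q[2],q[3],q[0]]).as_matrix()
im=get_image("side");c=cv2.resize(im["color"],None,fx=3,fy=3,interpolation=cv2.INTER_CUBIC)
h=o["grip_width"]*45.5+6.7
for k,col in((25,(0,255,0)),(5,(0,0,255)),(0,(255,0,0))):
    for u in w2p(im,[t+M@np.array([0,s*h,k]) for s in(1,-1)]): cv2.circle(c,tuple(int(3*v) for v in u),3,col,-1)
u=w2p(im,[t])[0]*3;x0=int(u[0]-250);y0=int(max(0,u[1]-230));cv2.imwrite(sys.argv[1],c[y0:y0+400,x0:x0+500])
cp=casepose(im,(506,-149));print(t,o["contact_force"],cp)
E
python3 chk.py pics/d.png
```

```text
clock: 9.0
tcp_pos: [425.2, -138.3, 32.0]
orientation: [-0.0, 0.991, -0.132, -0.0]
contact_force: [-0.2, 0.2, 0.7]
grip_width: 0.66
[ 425.21806214 -138.31582096   32.03605201] [-0.19961464  0.18067979  0.66646118] (np.float64(2.609725286548574), array([ 507.42727661, -146.81515503]), (141.14024353027344, 100.07083892822266), 74.2175064086914)
```

View pics/d.png

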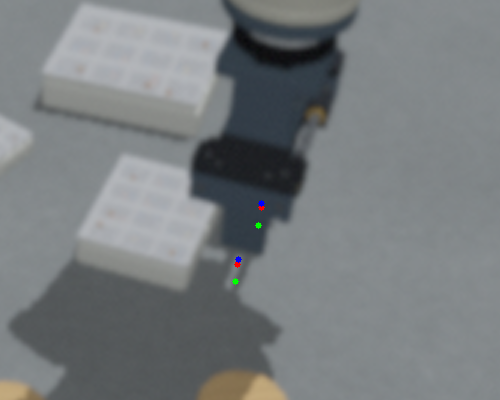

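The dark fingertips end about 20–25 mm above the predicted tips, which agrees with them just clearing the 30 mm case. I'll lower in small steps and watch the force.

```bash
python3 -m crank '[[[0,0,-0.005],[0,0,0],0.66],[[0,0,-0.008],[0,0,0],0.66],[[0,0,-0.008],[0,0,0],0.66]]'; python3 -m crank '[[[0,0,-0.003],[0,0,0],0.66],[[0,0,-0.005],[0,0,0],0.66],[[0,0,-0.005],[0,0,0],0.66]]'; python3 chk.py pics/e.png
```

```text
clock: 9.4
tcp_pos: [426.0, -138.7, 25.2]
orientation: [0.0, 0.991, -0.131, 0.001]
contact_force: [0.1, -0.3, 0.1]
grip_width: 0.659
clock: 9.7
tcp_pos: [425.9, -138.6, 20.0]
orientation: [0.0, 0.991, -0.131, 0.001]
contact_force: [-0.3, 0.2, 0.2]
grip_width: 0.657
[ 425.9213494  -138.61636862   20.01952386] [-0.27006479  0.23982291  0.16163907] (np.float64(2.3033291195882457), array([ 508.26480103, -148.58047485]), (145.7999725341797, 101.87064361572266), 76.36060333251953)
```

View pics/e.png

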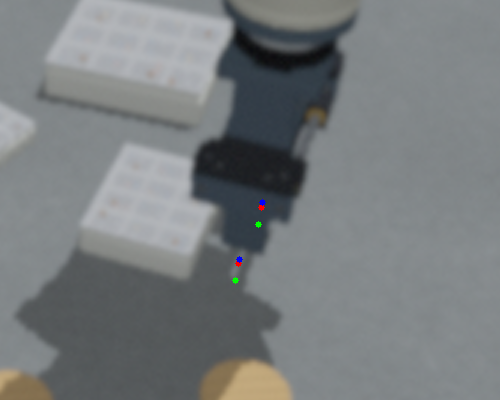

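At a reported tip height of -5 mm there is still no contact, so the height offset is real. Continuing down.

```bash
python3 -m crank '[[[0,0,-0.004],[0,0,0],0.66],[[0,0,-0.007],[0,0,0],0.66],[[0,0,-0.007],[0,0,0],0.66]]'; python3 -m crank '[[[0,0,-0.002],[0,0,0],0.66],[[0,0,-0.004],[0,0,0],0.66],[[0,0,-0.004],[0,0,0],0.66]]';python3 -m crank '[[[0,0,-0.002],[0,0,0],0.66],[[0,0,-0.003],[0,0,0],0.66],[[0,0,-0.003],[0,0,0],0.66]]'
```

```text
clock: 10.1
tcp_pos: [425.8, -138.6, 12.8]
orientation: [0.0, 0.991, -0.131, 0.001]
contact_force: [0.2, 0.2, -0.1]
grip_width: 0.661
clock: 10.4
tcp_pos: [425.7, -138.5, 8.5]
orientation: [0.0, 0.991, -0.131, 0.0]
contact_force: [-0.4, -0.9, 0.4]
grip_width: 0.662
clock: 10.7
tcp_pos: [425.6, -138.5, 5.4]
orientation: [0.0, 0.991, -0.131, 0.0]
contact_force: [-0.4, 0.5, 0.7]
grip_width: 0.661
```

```bash
python3 -m crank '[[[0.005,-0.001,0],[0,0,0],0.66],[[0.012,-0.003,0],[0,0,0],0.66],[[0.0176,-0.0043,0],[0,0,0],0.66],[[0.0218,-0.0074,0],[0,0,1.8],0.66],[[0.025,-0.0102,0],[0,0,3.6],0.66],[[0.0284,-0.0129,0],[0,0,5.4],0.66],[[0.0318,-0.0155,0],[0,0,7.2],0.66]]'
python3 - <<'E'
from plan import *
im=get_image("side");print(casepose(im,(513,-149)))
im=get_image("top");print(casepose(im,(513,-160)))
o=status.get_obs();print(o["tcp_pos"],o["contact_force"])
E
```

```text
clock: 11.4
tcp_pos: [457.7, -154.1, 5.4]
orientation: [-0.0, 0.998, -0.068, 0.0]
contact_force: [-2.6, 0.2, 0.7]
grip_width: 0.658
(np.float64(11.09283213948729), array([ 523.89373779, -151.09222412]), (143.0138397216797, 96.18152618408203), 83.2905502319336)
(np.float64(36.31247274411169), array([ 548.77471924, -166.22616577]), (115.97531127929688, 42.76317596435547), 83.62753295898438)
[ 457.6836269  -154.03135775    5.36482943] [ 0.7510148   0.11339301 -0.07341754]
```

The case is moving and turning as planned (75° to 83°). Finishing the arc, then backing off and going round behind it.

```bash
python3 -m crank '[[[0.0036,-0.0024,0],[0,0,1.8],0.66],[[0.0072,-0.0048,0],[0,0,3.7],0.66],[[0.0108,-0.007,0],[0,0,5.5],0.66],[[0.0146,-0.0091,0],[0,0,7.3],0.66],[[0.0183,-0.0111,0],[0,0,9.1],0.66],[[0.0222,-0.013,0],[0,0,10.9],0.66],[[0.0261,-0.0147,0],[0,0,12.7],0.66],[[0.03,-0.0163,0],[0,0,14.5],0.66],[[0.034,-0.0178,0],[0,0,16.3],0.66],[[0.038,-0.0192,0],[0,0,18.1],0.66],[[0.038,-0.0192,0],[0,0,18.1],0.66]]'
python3 -m crank '[[[-0.01,-0.002,0],[0,0,0],0.66],[[-0.02,-0.004,0],[0,0,0],0.66],[[-0.02,-0.004,0.04],[0,0,0],0.5],[[-0.02,-0.004,0.08],[0,0,0],0.44],[[-0.02,-0.004,0.12],[0,0,8],0.44],[[0.01,-0.03,0.12],[0,0,16],0.44],[[0.03,-0.05,0.12],[0,0,24],0.44],[[0.05,-0.071,0.12],[0,0,32],0.44],[[0.077,-0.085,0.12],[0,0,40],0.44],[[0.077,-0.085,0.12],[0,0,48],0.44],[[0.077,-0.085,0.12],[0,0,56],0.44],[[0.077,-0.085,0.12],[0,0,64],0.44],[[0.077,-0.085,0.12],[0,0,72],0.44],[[0.077,-0.085,0.12],[0,0,80],0.44],[[0.077,-0.085,0.12],[0,0,88],0.44],[[0.077,-0.085,0.12],[0,0,90],0.44],[[0.077,-0.085,0.12],[0,0,90],0.44]]'
cat > st.py <<'E'
from plan import *
import sys
nr=(float(sys.argv[1]),float(sys.argv[2]))
cut={}
for n in("top","side"):
    im=get_image(n);cp=casepose(im,nr)
    print(n,cp[1].round(1),np.round(cp[2]),"ang",round(cp[3],1),"disp",todisp(cp[1]).round(1),"dpsi",round((cp[3]-100.3+90)%180-90,1))
o=status.get_obs();q=o["orientation"];print(o["tcp_pos"].round(1),np.degrees(2*np.arctan2(q[2],q[1])),o["contact_force"].round(1),"tool disp",todisp(o["tcp_pos"][:2]).round(1))
E
python3 st.py 558 -160
```

```text
clock: 12.7
tcp_pos: [496.0, -173.3, 5.4]
orientation: [0.0, 0.996, 0.088, 0.001]
contact_force: [-0.5, 0.2, -0.2]
grip_width: 0.657
clock: 14.4
tcp_pos: [571.9, -258.3, 125.1]
orientation: [-0.001, 0.642, 0.767, 0.0]
contact_force: [-0.8, -0.7, 0.3]
grip_width: 0.434
top [ 559.7 -160.6] [116.  95.] ang 101.0 disp [-239.3   -1.7] dpsi 0.7
side [ 560.1 -149.1] [143.  97.] ang 100.4 disp [-228.    -4.2] dpsi 0.1
[ 572.6 -258.3  125.3] 100.03820242817058 [ 0.5 -1.2  0.7] tool disp [-337.7    3. ]
```

The case is now at display (-239, -1.7) with its angle within 1°. I'll descend behind it and push straight.

```bash
python3 -m crank '[[[0.004,0.001,-0.03],[0,0,0.3],0.44],[[0.004,0.001,-0.06],[0,0,0.3],0.44],[[0.004,0.001,-0.09],[0,0,0.3],0.44],[[0.004,0.001,-0.105],[0,0,0.3],0.44],[[0.004,0.001,-0.115],[0,0,0.3],0.44],[[0.004,0.001,-0.1198],[0,0,0.3],0.44],[[0.004,0.001,-0.1198],[0,0,0.3],0.44],[[0.003,0.008,-0.1198],[0,0,0.3],0.44],[[0.002,0.015,-0.1198],[0,0,0.3],0.44],[[0,0.023,-0.1198],[0,0,0.3],0.44]]'
python3 -m crank '[[[-0.001,0.006,0],[0,0,0],0.44],[[-0.002,0.012,0],[0,0,0],0.44],[[-0.003,0.018,0],[0,0,0],0.44],[[-0.0044,0.024,0],[0,0,0],0.44],[[-0.0055,0.03,0],[0,0,0],0.44],[[-0.0065,0.036,0],[0,0,0],0.44],[[-0.0076,0.042,0],[0,0,0],0.44],[[-0.0087,0.048,0],[0,0,0],0.44],[[-0.0098,0.054,0],[0,0,0],0.44],[[-0.011,0.06,0],[0,0,0],0.44],[[-0.012,0.066,0],[0,0,0],0.44],[[-0.013,0.072,0],[0,0,0],0.44],[[-0.0142,0.078,0],[0,0,0],0.44],[[-0.0153,0.084,0],[0,0,0],0.44],[[-0.0164,0.09,0],[0,0,0],0.44],[[-0.0175,0.096,0],[0,0,0],0.44],[[-0.0186,0.102,0],[0,0,0],0.44],[[-0.0197,0.108,0],[0,0,0],0.44],[[-0.0197,0.108,0],[0,0,0],0.44]]'
python3 st.py 540 -60
```

```text
clock: 15.6
tcp_pos: [572.9, -234.8, 6.2]
orientation: [0.0, 0.64, 0.768, 0.001]
contact_force: [-0.5, -2.7, 1.9]
grip_width: 0.437
clock: 17.5
tcp_pos: [552.8, -125.9, 6.1]
orientation: [-0.0, 0.64, 0.768, 0.001]
contact_force: [0.1, 0.1, -0.7]
grip_width: 0.442
top [547.5  -5.5] [67. 41.] ang 0.4 disp [-84.4 -17.5] dpsi 80.1
side [539.9 -39.2] [138.  96.] ang 100.4 disp [-116.3   -4. ] dpsi 0.1
[ 553.2 -126.9    6.1] 100.33931449981056 [0.1 0.1 0.2] tool disp [-204.9   -1.4]
```

```bash
cat > fit.py <<'E'
from plan import *
import sys
from scipy.optimize import minimize
def fit(im,g):
    H,W=im["color"].shape[:2];best=None;S=4
    for r in finder.cut_out(im,"case"):
        m=r["region"];ys,xs=np.nonzero(m);w=p2w(im,[(xs.mean(),ys.mean())],20)[0];d=np.hypot(*(w-g[:2]))
        if best is None or d<best[0]: best=(d,m)
    M=cv2.GaussianBlur(cv2.resize(best[1].astype(np.float32),None,fx=S,fy=S,interpolation=cv2.INTER_LINEAR),(0,0),2)
    def cost(v):
        c,s=np.cos(np.radians(v[2])),np.sin(np.radians(v[2]))
        P=[(v[0]+c*a-s*b,v[1]+s*a+c*b,z) for a in(-58,58) for b in(-48,48) for z in(0,30)]
        h=cv2.convexHull(w2p(im,P).astype(np.float32)).reshape(-1,2)
        A=np.zeros(M.shape,np.float32);cv2.fillPoly(A,[np.round(((h+.5)*S-.5)*16).astype(np.int32)],1.,cv2.LINE_AA,4)
        A=cv2.GaussianBlur(A,(0,0),2)
        return ((A-M)**2).sum()/M.sum()
    r=minimize(cost,g,method="Nelder-Mead",options=dict(initial_simplex=[np.array(g)+d for d in([0,0,0],[6,0,0],[0,6,0],[0,0,4])],xatol=.05,fatol=1e-5))
    return r.x,r.fun
if __name__=="__main__":
    g=[float(a) for a in sys.argv[1:4]]
    for n in sys.argv[4:]:
        im=get_image(n);x,f=fit(im,g);print(n,x.round(1),"cost",round(f,3),"disp",todisp(x[:2]).round(1),"dpsi",round(x[2]-100.3,1))
    o=status.get_obs();print("tool",o["tcp_pos"].round(1),todisp(o["tcp_pos"][:2]).round(1),o["clock"])
E
python3 fit.py 540 -54 100 side
```

```text
side [541.3 -52.7 100.6] cost 0.012 disp [-129.8   -3. ] dpsi 0.3
tool [ 553.2 -127.     6.1] [-205.    -1.4] 17.8
```

```bash
python3 - <<'E'
from plan import *
c=O-130*X-2.5*Y;p=100.3
a=arc(c,p,3.2,24,4,75);c1=np.array(a[-1][:2])+75*np.array([np.cos(np.radians(103.5)),np.sin(np.radians(103.5))])
b=arc(c1,103.5,0,18,3,75);c2=np.array(b[-1][:2])+75*np.array([np.cos(np.radians(103.5)),np.sin(np.radians(103.5))])
d=arc(c2,103.5,-3.2,24,4,75)
print(todisp(np.array(d[-1][:2])));rows(a+b+d)
E
```

```text
end centre [536.  -29.5]
end centre [531.8 -12. ]
end centre [526.8  11.5]
[-139.0526269    -0.15513755]
tcp [ 553.2 -127.     6.1] yaw 100.3 F [-0.4  0.4 -0.2] w 0.4428453539812472 t 17.8
[[0.0010,0.0063,0],[0,0,0.8],.66]
[[0.0009,0.0124,0],[0,0,1.6],.66]
[[0.0006,0.0185,0],[0,0,2.4],.66]
[[0.0003,0.0246,0],[0,0,3.2],.66]
[[-0.0011,0.0304,0],[0,0,3.2],.66]
[[-0.0025,0.0362,0],[0,0,3.2],.66]
[[-0.0039,0.0421,0],[0,0,3.2],.66]
[[-0.0063,0.0477,0],[0,0,2.4],.66]
[[-0.0086,0.0533,0],[0,0,1.6],.66]
[[-0.0108,0.0590,0],[0,0,0.8],.66]
[[-0.0130,0.0647,0],[0,0,-0.0],.66]
```

```bash
python3 -m crank '[[[0.001,0.0063,0],[0,0,0.8],0.44],[[0.0009,0.0124,0],[0,0,1.6],0.44],[[0.0006,0.0185,0],[0,0,2.4],0.44],[[0.0003,0.0246,0],[0,0,3.2],0.44],[[-0.0011,0.0304,0],[0,0,3.2],0.44],[[-0.0025,0.0362,0],[0,0,3.2],0.44],[[-0.0039,0.042,0],[0,0,3.2],0.44],[[-0.0063,0.0477,0],[0,0,2.4],0.44],[[-0.0086,0.0533,0],[0,0,1.6],0.44],[[-0.0108,0.059,0],[0,0,0.8],0.44],[[-0.013,0.0647,0],[0,0,0],0.44],[[-0.013,0.0647,0],[0,0,0],0.44]]'; python3 fit.py 527 10 100 side top
```

```text
clock: 19.0
tcp_pos: [539.6, -61.5, 6.1]
orientation: [-0.0, 0.641, 0.768, 0.0]
contact_force: [-0.7, -0.6, 0.0]
grip_width: 0.443
side [527.8  12.6 100. ] cost 0.01 disp [-63.1  -1.4] dpsi -0.3
top [523.    6.7 104.4] cost 6.467 disp [-68.1   4.5] dpsi 4.1
tool [540.3 -62.4   6.1] [-139.2   -0.2] 19.2
```

The case front is in the gap, with the case at y ≈ -1 mm against 3 mm clearance each side. Continuing slowly.

```bash
python3 -m crank '[[[-0.001,0.005,0],[0,0,0.5],0.44],[[-0.002,0.01,0],[0,0,0.7],0.44],[[-0.003,0.0148,0],[0,0,0.7],0.44],[[-0.004,0.0197,0],[0,0,0.7],0.44],[[-0.005,0.0246,0],[0,0,0.7],0.44],[[-0.006,0.0295,0],[0,0,0.7],0.44],[[-0.007,0.0344,0],[0,0,0.7],0.44],[[-0.008,0.0394,0],[0,0,0.7],0.44],[[-0.009,0.0443,0],[0,0,0.7],0.44],[[-0.0099,0.0492,0],[0,0,0.5],0.44],[[-0.0108,0.0541,0],[0,0,0.3],0.44],[[-0.0117,0.059,0],[0,0,0.3],0.44],[[-0.0126,0.064,0],[0,0,0.3],0.44],[[-0.0126,0.064,0],[0,0,0.3],0.44]]'; python3 fit.py 516 77 100 side
```

```text
clock: 20.6
tcp_pos: [527.4, 2.3, 6.1]
orientation: [-0.0, 0.638, 0.77, 0.001]
contact_force: [0.1, 0.7, 0.5]
grip_width: 0.442
side [514.9  75.9  98.9] cost 0.042 disp [1.4 0. ] dpsi -1.4
tool [527.6   1.8   6.1] [-73.7   0.8] 20.7
```

```bash
python3 -m crank '[[[-0.001,0.006,0],[0,0,-0.2],0.44],[[-0.002,0.012,0],[0,0,-0.4],0.44],[[-0.003,0.018,0],[0,0,-0.4],0.44],[[-0.0042,0.0236,0],[0,0,-0.4],0.44],[[-0.0053,0.0295,0],[0,0,-0.4],0.44],[[-0.0064,0.0354,0],[0,0,-0.4],0.44],[[-0.0074,0.0413,0],[0,0,-0.4],0.44],[[-0.0085,0.0472,0],[0,0,-0.4],0.44],[[-0.0096,0.053,0],[0,0,-0.4],0.44],[[-0.0106,0.059,0],[0,0,-0.4],0.44],[[-0.0117,0.065,0],[0,0,-0.4],0.44],[[-0.0128,0.071,0],[0,0,-0.4],0.44],[[-0.0138,0.0767,0],[0,0,-0.4],0.44],[[-0.0149,0.0826,0],[0,0,-0.4],0.44],[[-0.016,0.0885,0],[0,0,-0.4],0.44],[[-0.017,0.0945,0],[0,0,-0.4],0.44],[[-0.018,0.1,0],[0,0,-0.4],0.44],[[-0.0191,0.106,0],[0,0,-0.4],0.44],[[-0.0191,0.106,0],[0,0,-0.4],0.44]]'; python3 fit.py 496 181 100 side top
```

```text
clock: 22.6
tcp_pos: [508.2, 108.6, 6.1]
orientation: [-0.0, 0.641, 0.768, 0.001]
contact_force: [-0.2, 0.1, 0.7]
grip_width: 0.442
side [495.4 183.  101.4] cost 0.011 disp [110.3   0. ] dpsi 1.1
top [501.3 181.3  96.6] cost 2.837 disp [107.6  -5.4] dpsi -3.7
tool [508.5 107.7   6.1] [33.9  0.7] 22.8
```

```bash
python3 -m crank '[[[-0.0006,0.003,0],[0,0,-0.3],0.44],[[-0.0011,0.006,0],[0,0,-0.3],0.44],[[-0.0017,0.0092,0],[0,0,-0.3],0.44],[[-0.0017,0.0092,0],[0,0,-0.3],0.44],[[-0.0017,0.0092,0],[0,0,-0.3],0.44]]'
python3 -m crank '[[[0.002,-0.01,0],[0,0,0],0.44],[[0.004,-0.02,0],[0,0,0],0.44],[[0.006,-0.03,0],[0,0,0],0.44],[[0.006,-0.03,0.04],[0,0,0],0.44],[[0.006,-0.03,0.08],[0,0,0],0.44],[[0.006,-0.03,0.13],[0,0,0],0.44],[[0.006,-0.07,0.13],[0,0,0],0.44],[[0.006,-0.11,0.13],[0,0,0],0.44],[[0.006,-0.15,0.13],[0,0,0],0.44],[[0.006,-0.19,0.13],[0,0,0],0.44],[[0.006,-0.23,0.13],[0,0,0],0.44],[[0.006,-0.25,0.13],[0,0,0],0.44],[[0.006,-0.25,0.13],[0,0,0],0.44],[[0.006,-0.25,0.13],[0,0,0],0.44]]'
python3 fit.py 494 192 100 side top; python3 - <<'E'
from plan import *
im=get_image("top");cv2.imwrite("pics/f1.png",im["color"][120:300,80:330]);a=cv2.resize(im["color"][140:290,90:290],None,fx=2,fy=2)
im=get_image("side");b=cv2.resize(im["color"][210:360,170:370],None,fx=2,fy=2);cv2.imwrite("pics/f.png",np.hstack([a,b]))
for k in("varnish","pot","tin"):
    for r in finder.cut_out(im,k)[:1]:
        ys,xs=np.nonzero(r["region"]);print(k,r["bbox"],p2w(im,[(xs.mean(),ys.mean())],25).round())
E
```

```text
clock: 23.3
tcp_pos: [506.7, 117.1, 6.1]
orientation: [-0.0, 0.643, 0.766, 0.001]
contact_force: [0.1, -0.1, -0.9]
grip_width: 0.441
clock: 24.7
tcp_pos: [512.3, -133.5, 135.9]
orientation: [-0.0, 0.644, 0.765, 0.001]
contact_force: [0.2, -0.3, -0.4]
grip_width: 0.444
side [493.7 191.6  99.1] cost 0.038 disp [119.1   0.2] dpsi -1.2
top [493.6 190.7  98.4] cost 0.042 disp [118.2   0.5] dpsi -1.9
tool [ 512.6 -132.1  136.1] [-202.8   39.5] 24.9
varnish [338.1, 270.0, 355.0, 294.0] [[371. 152.]]
pot [207.5, 312.4, 230.2, 337.9] [[614. 266.]]
tin [192.8, 232.4, 214.5, 259.8] [[674.  92.]]
```

View pics/f.png

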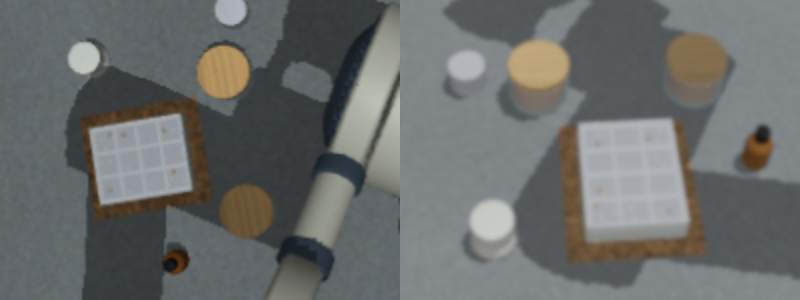

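The picture shows the case fully on the cork with the bystanders standing where they were. I'll average a few fits to decide whether the small angle needs correcting.

```bash
for i in 1 2 3; do python3 fit.py 494 192 99.5 side top | grep -v tool; done; python3 - <<'E'
from plan import *
for n in("top","side"):
    im=get_image(n);hsv=cv2.cvtColor(im["color"],cv2.COLOR_BGR2HSV)
    for nm,m,z in(("cork",cv2.inRange(hsv,(5,90,20),(25,255,255)),0),("case",cv2.inRange(hsv,(0,0,115 if n=="top" else 150),(180,45,255)),30)):
        x,y=w2p(im,[(494,192,z)])[0].astype(int)
        k,l,s,c=cv2.connectedComponentsWithStats(m)
        R_=l[y-40:y+40,x-40:x+40]; i=np.bincount(R_[R_>0]).argmax()
        ct=max(cv2.findContours((l==i).astype(np.uint8),cv2.RETR_EXTERNAL,cv2.CHAIN_APPROX_NONE)[0],key=cv2.contourArea)
        q=cv2.minAreaRect(p2w(im,ct.reshape(-1,2),z).astype(np.float32));print(n,nm,np.round(q[0],1),np.round(q[1]),round(q[2],1))
E
```

```text
side [509.8 213.8 100.9] cost 1.256 disp [138.1 -19.6] dpsi 0.6
top [492.5 191.4  99.7] cost 0.018 disp [119.1   1.5] dpsi -0.6
side [493.5 191.4  99.3] cost 0.017 disp [118.9   0.4] dpsi -1.0
top [492.5 191.5  99. ] cost 0.018 disp [119.2   1.4] dpsi -1.3
side [494.  191.4  99.8] cost 0.011 disp [ 1.188e+02 -1.000e-01] dpsi -0.5
top [491.7 191.7  99.7] cost 0.012 disp [119.5   2.2] dpsi -0.6
top cork [493.3 192.4] [129. 150.] 10.4
top case [492.8 191.3] [ 95. 115.] 9.7
side cork [494.  193.4] [127. 145.] 10.4
side case [493.4 194.1] [ 94. 117.] 10.0
```

Position agrees within about 1 mm and angle within about 0.7°, which is good enough to hand in.

```bash
python3 -c "
from h import *
print(arm.sign_off(),status.get_obs()['clock'])"
```

```text
the job is handed in; nothing more can be done
the job is handed in; nothing more can be done
```

The case now lies on the cork inlay, centred and square with it, and I handed the job in at about 25 s. I pushed its side to line it up with the midline, then pushed it from behind through the gap between the jars.

- **Final position:** colour segmentation from both cameras puts the case within about 1.5 mm of the cork's centre and 0.4–0.7° off square. The model fits agreed within about 2.5 mm and 2°. One side-camera fit was clearly wrong, about 20 mm off with a very poor match, and I ignored it.
- **Bystanders:** the side camera finds the bottle, pot and tin where they started, within a millimetre. The contact force stayed under about 3 N in every reading I took.
- **Missed first push:** the fingertips were about 25 mm higher than the reported tool pose and `arm.finger_overhang` imply. The first push therefore passed just over the case without moving it. I saw this in the pictures, lowered the tool in small steps while watching the force, and repeated the push.

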